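# Check the travel of a band saw brake lever

## Task

Check the band saw's brake unit on the bench: press the red lever round from its rest until the resistance clearly firms up, hold it there for a moment with about 13 newtons at the middle of the grip (never above 20), and let go without pulling it back, so that the brake stays on. Then note its travel: turn the yellow pointer by its knob until it lies exactly in line under the lever, and let go. Leave the other things on the bench alone.

Things in the scene. Friction and masses are not known exactly. Their poses are not given: they have to be found in the camera images.
- unit: brake unit, screwed to the bench: plywood board 300 (its x) by 400 (its y) by 18 mm; origin at the centre of its underside, z up. Lever and pointer turn on one vertical pivot, 90 mm along +x from the origin. A flat white arc with black marks, 163 to 213 mm from the pivot, lies on the board (top 20 mm above the bench).
- drum: green round brake housing on the board, 124 mm across, top 49 mm above the bench, with a block on its +x side; origin on the pivot axis, 18 mm above the bench. The brake shoe inside is not seen: it bites when the lever is 0.40 to 0.80 rad from rest, different each time; from there the force at mid grip rises by about 2.4 N per mm. Pressed means 8 to 20 N at mid grip.
- lever: brake lever, turning level on the pivot; origin on the pivot axis, 18 mm above the bench; its -x axis points out along the lever. Rest: 0.55 rad clockwise (seen from above) of the board's -x direction; it starts there or up to 0.12 rad on. Press it counter-clockwise seen from above (free end towards the board's -y). No return spring: friction (3 N at mid grip) keeps it where it is left.
- lever_grip (a point): middle of the lever's red round grip, on its centre line, 130 mm from the pivot, 62 mm above the bench. The grip is 22 mm thick and reaches from 85 to 165 mm from the pivot; below it is free room down to the pointer's strip, 26 mm above the bench. When let go after pressing, this point springs back a few mm and the brake stays on.
- needle: yellow pointer pointer on the same pivot, below the lever; origin on the pivot axis, 18 mm above the bench; its -x axis points out along it. Flat strip 8 mm wide, 23 to 26 mm above the bench, 55 to 220 mm from the pivot. Starts 1.00 to 1.15 rad counter-clockwise from the lever's rest, past the bite; stays where left (1 N at the knob moves it). Lever and pointer pass freely.
- needle_knob (a point): top of the yellow knob of the pointer: 16 mm diameter, upright, from 26 to 60 mm above the bench, 205 mm from the pivot; this point is at the centre of its top, 60 mm above the bench
- cork_block: cork sanding block 45 by 70 by 30 mm lying on the board's rear left corner (its +x, +y corner); origin at the centre of its underside; to be left alone
- glue: white glue bottle, 56 mm diameter, 150 mm tall, standing on the bench; origin at the centre of its underside; to be left alone
- jar: closed glass jar, 48 mm diameter, 60 mm tall, standing on the board's rear right corner (its +x, -y corner); origin at the centre of its underside; to be left alone
- offcut: wooden offcut 140 by 60 by 30 mm lying on the bench; origin at the centre of its underside; to be left alone

How it is judged:
By the outcome, as a careful person would: the job done as asked, in the order asked, and still so for the second after the job is handed in, with the robot touching nothing.
It also fails if it takes over 67 s, if anything falls off the work surface, if the arm or the gripper's body presses on something with over 40 N, if the wrist force passes 120 N, or if a joint passes its speed limit or range.

## Robot

A 6-joint arm with a two-finger parallel gripper is mounted at the origin on the work surface. World frame = base frame: x ahead of the robot, y to its left, z up, the work surface at z = 0. Lengths are in m, angles in rad, forces in N, time in s.
With the tool pointing down it reaches from about 0.275 to 0.725 m from the base axis. Payload 5.6 kg.
Tool frame: the origin (TCP) lies on the centre line of the jaws, within the pads' length; the fingertips stand bot.tip_reach ahead of it and the grasp point (between the pads) lies 8 mm behind it (bot.tip_reach is the distance from the TCP to the fingertips, in m); x points along the fingers, y is the direction in which the jaws open and shut, and the axes are right-handed (so a half turn about x gives the same grasp; the last joint's range is limited). The gripper opens to 85 mm and grips with 20 to 120 N. Pads are 22 mm wide; open, the fingers measure 114 mm over their backs; the gripper's body (76 mm by 85 mm) begins 54 mm behind the grasp point. The pads swing forward as they close: fully open they stand 13 mm farther back than shut.
Start: joints at [-1.001, 0.255, 0.108, 0, -1.424, -0.285], TCP at [0.155, -0.528, 0.242] pointing down, gripper open.
Joint ranges: [-2.95, 2.95], [-1.21, 1.97], [-1.09, 1.5], [-2.87, 1.71], [-2.94, -0.07], [-3.05, 3.05]. Speed limits (rad/s): [2.57, 2.57, 3.14, 3.14, 3.14, 3.14].

## Interface

Orientations are given as [roll, pitch, yaw] about the fixed x, y, z axes, in that order (R = Rz(yaw) Ry(pitch) Rx(roll)).
In Python, from cell import bot gives the robot as it stands. The module is installed in compiled form; this text tells all that it offers.
- The arm moves only by the tool move_arm, never from a script. Its argument "moves" is a list of rows, each a list of 3 entries, a list of its own where there are three numbers: the turn, a rotation vector about the tool's x, y, z in rad, then the shift along the tool's x, y, z in m, then the finger opening in m, from 0 to 0.0854. In form: [[[rx, ry, rz], [x, y, z], grip], ...]. A call has 1 to 20 rows; each row is the pose to reach, as a shift and turn from the pose measured when the call began, along the tool's axes at that moment; what a row does not reach only later rows make up. A row lasts 1/12 s, in which the tool goes at most 41.7 mm and 7.16 degrees, less where a joint would pass 70% of its speed; a pose out of reach is approached as far as the arm can. A call with a gripper value outside its range is refused whole. The fingers move at their own pace and stop on an object; "squeeze" is the grip in N (left out, the last holds). Time passes only in rows, so rows that repeat a pose let the fingers close. It gives the time, the measured TCP pose, the force and the opening at its end, in the units of the state.
- bot.read_state(): the state, without advancing time (a new reading comes with each control period).
- bot.snapshot(name): name is "scene" or "side" or "wrist"; returns a dict with "frame" (384x512x3 uint8, red, green, blue), "range_z" (384x512 float32, m along the optical axis (not along the pixel's ray), 0 where there is no reading), "vfov" (degrees; the focal length in pixels is half the picture's height over the tangent of half this angle, whatever the lens; pixels are square), "cx", "cy" (the principal point, pixels), "rvec" (rotation vector, rad) and "tvec" (3), from world to camera coordinates, as OpenCV has them; the wrist camera has in their place "mount" (4x4, takes a point from camera to tool coordinates, whose origin is the TCP and whose axes are the tool frame's). Camera axes: x right, y down, z forward; pixel columns grow to the right and rows downward; lengths in m; the calibration is good to about 2 mm. The wrist camera is an equidistant fisheye: a pixel r from the principal point sees the ray r / f radians off the axis. A picture is of the moment at which its call begins: read the wrist's pose just before it.
- bot.sign_off(): hands the job in, once; it reports no verdict.
The state is a dict: "clock": time; "joint_pos": joint angles; "joint_velocities": joint speeds; "joint_efforts": joint torques, N m; "tool_pos": TCP position; "tool_rot": TCP orientation; "contact_force": force on the tool from outside, world axes, zero at the start; "moment": the same for the moment, N m; "gripper_width": finger opening in m.
Only numpy, scipy, OpenCV 4.12 (cv2) and the standard library are available. Lean on these libraries where they do the work, as an engineer would, in place of code of your own. Each camera call takes 0.05 s, during which the arm holds its last target. There are 200 camera calls.

## Working session

There is one attempt and no reset: what is moved stays moved. The work goes in short steps, Python scripts to look and compute and a tool call to move; the robot and the scene stay as the last step left them, time stands still between calls to the robot, and variables do not carry over. Pictures are saved under pics/ and viewed, about 8 in all and at most 12, crops included, and the job is handed in when it is done.

Besides the shell and the picture viewer there is one more tool, called after "Call:" as name(argument=value, ...), one argument or row to a line, values as JSON. move_arm: Moves the arm, as the interface text tells. Its arguments: {"type":"object","properties":{"moves":{"type":"array","items":{"type":"array"}},"squeeze":{"type":"number"}},"required":["moves"]}

```bash
mkdir -p pics; python3 - <<'E'
from cell import bot
import cv2,pickle,numpy as np
s=bot.read_state(); print(s, bot.tip_reach)
d={n:bot.snapshot(n) for n in("scene","side","wrist")}
pickle.dump((s,d),open('s0.pkl','wb'))
cv2.imwrite('pics/a.png',np.hstack([d["scene"]["frame"],d["side"]["frame"]])[:,:,::-1])
cv2.imwrite('pics/a.png',cv2.resize(cv2.imread('pics/a.png'),(800,300)))
for n in d: print(n,{k:v for k,v in d[n].items() if k not in("frame","range_z")})
E
```

```text
{'clock': 0.0, 'joint_pos': array([-1.00140022e+00,  2.55765712e-01,  1.06999715e-01, -5.07398942e-04,
       -1.42393602e+00, -2.84594561e-01]), 'joint_velocities': array([-3.59587542e-04, -1.07417255e-03,  7.59767966e-04,  8.72669886e-04,
       -4.15250850e-04, -7.31467820e-05]), 'joint_efforts': array([-8.47208980e-05, -3.86624873e+01,  2.37941980e+01,  5.36497012e+00,
       -5.97422899e-03, -1.12728071e-05]), 'tool_pos': array([ 0.15445442, -0.52735482,  0.24137904]), 'tool_rot': array([1.59792403, 1.56882566, 1.88265085]), 'contact_force': array([ 0.29289042, -0.24896467, -0.31193718]), 'moment': array([-0.01929051, -0.02213101,  0.01072349]), 'gripper_width': 0.08517185628316164} 0.011
scene {'vfov': 51.5798627070178, 'cx': 260.503893170963, 'cy': 195.19290329380868, 'rvec': array([ 2.12495189,  0.93641603, -0.41792352]), 'tvec': array([-0.40620554, -0.24198056,  1.69056843])}
side {'vfov': 46.65381166373046, 'cx': 253.00206527503215, 'cy': 197.23961766104665, 'rvec': array([ 0.53989378, -2.7157167 ,  1.10084803]), 'tvec': array([0.59326635, 0.21070666, 1.34725863])}
wrist {'vfov': 65.70646984690485, 'cx': 254.73778106077614, 'cy': 193.1347211654829, 'mount': array([[ 5.45107608e-04, -3.17040593e-01,  9.48411812e-01,
        -1.31421505e-01],
       [ 9.99999668e-01, -4.01636085e-04, -7.09019395e-04,
        -7.84703690e-05],
       [ 6.05704337e-04,  9.48411884e-01,  3.17040269e-01,
        -8.19631523e-02],
       [ 0.00000000e+00,  0.00000000e+00,  0.00000000e+00,
         1.00000000e+00]])}
```

View pics/a.png

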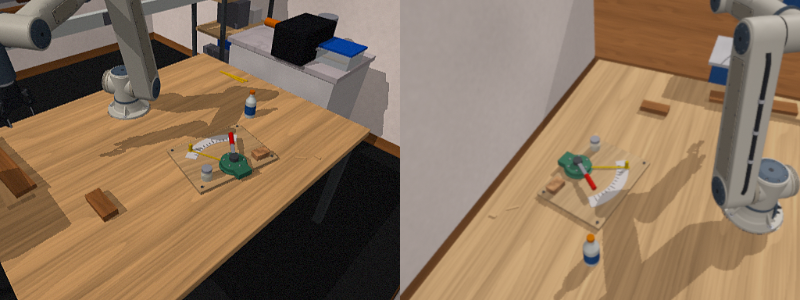

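The scene view shows the unit at about (285,205) in full pixels, with the red grip at (297,180) and the yellow knob at (244,190). The side view shows the grip at (240,230) and the knob at (290,210).

```bash
cat > h.py <<'E'
import numpy as np,cv2
from scipy.spatial.transform import Rotation as R
def ray(d,px,z):
    f=192/np.tan(np.radians(d['vfov']/2)); px=np.atleast_2d(px).astype(float)
    v=np.c_[(px-[d['cx'],d['cy']])/f,np.ones(len(px))]
    M=R.from_rotvec(d['rvec']).as_matrix(); o=-M.T@d['tvec']; w=v@M
    return o+w*((z-o[2])/w[:,2])[:,None]
def masks(d):
    h=cv2.cvtColor(d['frame'],cv2.COLOR_RGB2HSV); H,S,V=h[...,0],h[...,1],h[...,2]
    return dict(red=((H<5)|(H>174))&(S>190)&(V>80),yel=(H>20)&(H<32)&(S>190)&(V>90),grn=(H>65)&(H<90)&(S>120))
def blobs(m,mn=6):
    n,l,st,c=cv2.connectedComponentsWithStats(m.astype(np.uint8))
    return [(st[i,4],c[i],l==i) for i in range(1,n) if st[i,4]>=mn]
E
python3 - <<'E'
from h import *; import pickle
s,d=pickle.load(open('s0.pkl','rb'))
for n in('scene','side'):
    D=d[n]; m=masks(D)
    for k,z in(('red',.062),('yel',.045),('grn',.04)):
        for a,c,l in blobs(m[k]):
            p=ray(D,c,z)[0]; 
            if .3<np.hypot(*p[:2])<.9:
                x=np.argwhere(l)[:,::-1]; q=ray(D,x,z)[:,:2]
                w,v=np.linalg.eigh(np.cov(q.T)); print(n,k,a,c.round(1),p.round(4),'axis',v[:,1].round(3),np.sqrt(w).round(4))
a=d['scene']['frame'][140:260,200:370]; b=d['side']['frame'][160:300,160:330]
cv2.imwrite('pics/b.png',np.hstack([cv2.resize(a,(400,282),interpolation=2),cv2.resize(b,(400,329),interpolation=2)[:282]])[:,:,::-1])
E
```

```text
scene red 84 [295.7 176.6] [0.606 0.162 0.062] axis [-0.736  0.677] [0.0059 0.0244]
scene yel 125 [299.9  98.3] [0.1935 0.6261 0.045 ] axis [-0.997 -0.073] [0.0105 0.053 ]
scene yel 104 [256.  194.9] [0.5707 0.0058 0.045 ] axis [-0.968 -0.252] [0.0095 0.0528]
scene grn 739 [300.7 213. ] [0.7304 0.057  0.04  ] axis [-0.999 -0.054] [0.0311 0.0375]
side red 114 [243.1 232.1] [0.6099 0.1567 0.062 ] axis [-0.744  0.669] [0.0049 0.024 ]
side yel 37 [289.9 211.2] [0.5101 0.0052 0.045 ] axis [-0.293  0.956] [0.0044 0.0124]
side yel 68 [263.  213.5] [0.5876 0.0473 0.045 ] axis [-0.925 -0.379] [0.0022 0.0325]
```

View pics/b.png

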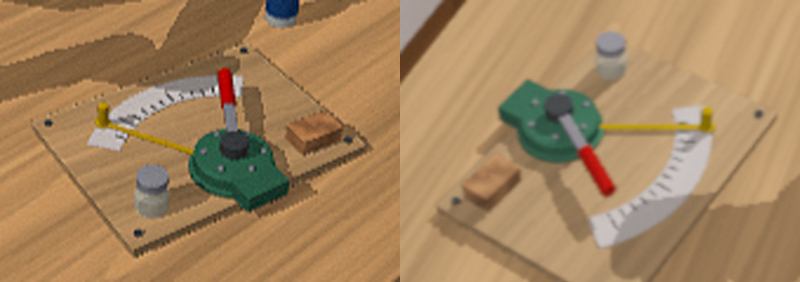

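The close-up shows the lever at rest at the upper side, the pointer about 61° counter-clockwise of it, the cork and jar at the rear corners, and nothing near the lever's sweep. Next I'll work out the tool axes and a viewing pose.

```bash
cat >> h.py <<'E'
def pose(s): return R.from_euler('xyz',s['tool_rot']).as_matrix(),np.array(s['tool_pos'])
def goal(s,p,ty):  # target: tcp p, tool x down, tool y along world angle ty ; returns turn rotvec and shift in tool axes
    M,o=pose(s); x=np.array([0,0,-1.]); y=np.array([np.cos(ty),np.sin(ty),0]); G=np.c_[x,y,np.cross(x,y)]
    return R.from_matrix(M.T@G).as_rotvec().round(4),(M.T@(np.array(p)-o)).round(4)
def wpix(d,s,px,z): # wrist pixels -> world plane z
    M,o=pose(s); f=192/np.tan(np.radians(d['vfov']/2)); px=np.atleast_2d(px)-np.array([d['cx'],d['cy']])
    r=np.linalg.norm(px,axis=1)+1e-9; t=r/f
    v=np.c_[px/r[:,None]*np.sin(t)[:,None],np.cos(t)]
    m=d['mount']; w=v@m[:3,:3].T@M.T; c=o+M@m[:3,3]
    return c+w*((z-c[2])/w[:,2])[:,None]
E
python3 - <<'E'
from h import *; import pickle
s,d=pickle.load(open('s0.pkl','rb')); M,o=pose(s); print(M.round(3))
print('bottle side',ray(d['side'],[243,320],.05),'scene',ray(d['scene'],[321,134],.075))
for t in(45,135,225,315,228,-48,-42.): print(t,goal(s,[.58,.07,.27],np.radians(t)))
E
```

```text
[[-0.001 -0.281  0.96 ]
 [ 0.002  0.96   0.281]
 [-1.     0.002 -0.   ]]
bottle side [[0.4932031  0.42420494 0.05      ]] scene [[0.49536685 0.42356798 0.075     ]]
45 (array([ 1.0701, -0.0011, -0.0017]), array([-0.0278,  0.4538,  0.5762]))
135 (array([-5.007e-01,  4.000e-04, -1.900e-03]), array([-0.0278,  0.4538,  0.5762]))
225 (array([-2.0715e+00,  2.0000e-03, -1.3000e-03]), array([-0.0278,  0.4538,  0.5762]))
315 (array([ 2.6409e+00, -2.6000e-03, -6.0000e-04]), array([-0.0278,  0.4538,  0.5762]))
228 (array([-2.1238e+00,  2.1000e-03, -1.2000e-03]), array([-0.0278,  0.4538,  0.5762]))
-48 (array([ 2.6933e+00, -2.7000e-03, -5.0000e-04]), array([-0.0278,  0.4538,  0.5762]))
-42.0 (array([ 2.5886e+00, -2.6000e-03, -7.0000e-04]), array([-0.0278,  0.4538,  0.5762]))
```

Call:
move_arm(
  moves=[
    [[-0.5,0,0],[-0.028,0.454,0.576],0],
    [[-0.5,0,0],[-0.028,0.454,0.576],0],
    [[-0.5,0,0],[-0.028,0.454,0.576],0],
    [[-0.5,0,0],[-0.028,0.454,0.576],0],
    [[-0.5,0,0],[-0.028,0.454,0.576],0],
    [[-0.5,0,0],[-0.028,0.454,0.576],0],
    [[-0.5,0,0],[-0.028,0.454,0.576],0],
    [[-0.5,0,0],[-0.028,0.454,0.576],0],
    [[-0.5,0,0],[-0.028,0.454,0.576],0],
    [[-0.5,0,0],[-0.028,0.454,0.576],0],
    [[-0.5,0,0],[-0.028,0.454,0.576],0],
    [[-0.5,0,0],[-0.028,0.454,0.576],0],
    [[-0.5,0,0],[-0.028,0.454,0.576],0],
    [[-0.5,0,0],[-0.028,0.454,0.576],0],
    [[-0.5,0,0],[-0.028,0.454,0.576],0],
    [[-0.5,0,0],[-0.028,0.454,0.576],0],
    [[-0.5,0,0],[-0.028,0.454,0.576],0],
    [[-0.5,0,0],[-0.028,0.454,0.576],0],
    [[-0.5,0,0],[-0.028,0.454,0.576],0],
    [[-0.5,0,0],[-0.028,0.454,0.576],0],
  ],
)

```text
clock: 1.82
tool_pos: [0.58, 0.0713, 0.2688]
tool_rot: [2.12, 1.568, 2.907]
contact_force: [-0.8, -1.1, 0.5]
gripper_width: 0.0003
```

```bash
cat > look.py <<'E'
from cell import bot; from h import *; import sys,pickle
s=bot.read_state(); d=bot.snapshot('wrist'); pickle.dump((s,d),open(sys.argv[1]+'.pkl','wb'))
print(s['clock'],s['tool_pos'].round(4),s['contact_force'].round(2),s['gripper_width'])
m=masks(d)
for k,z in(('red',.062),('yel',.045),('grn',.049)):
    for a,c,l in blobs(m[k],30):
        q=wpix(d,s,np.argwhere(l)[:,::-1],z)[:,:2]; w,v=np.linalg.eigh(np.cov(q.T)); a1=v[:,1]
        print(k,a,c.round(1),wpix(d,s,c,z)[0].round(4),'axis deg',np.degrees(np.arctan2(a1[1],a1[0])).round(2)%180,np.sqrt(w).round(4))
cv2.imwrite('pics/%s.png'%sys.argv[1],d['frame'][:,:,::-1])
E
python3 look.py w1
```

```text
1.8167 [0.58   0.0713 0.2688] [-0.78 -1.08  0.54] 0.00032851901798152826
red 854 [288.2 231.6] [0.6077 0.1597 0.062 ] axis deg 135.7 [0.0059 0.0214]
yel 536 [235.7 123.7] [0.5598 0.0196 0.045 ] axis deg 21.789999999999992 [0.0023 0.0463]
grn 81 [222.3 204. ] [0.6437 0.0776 0.049 ] axis deg 85.17 [0.0021 0.0107]
```

View pics/w1.png

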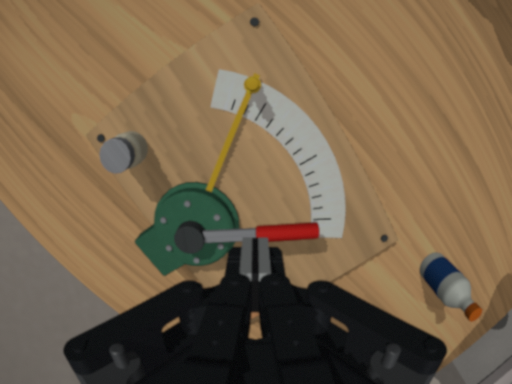

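The wrist view shows the hub at (190,237), the grip at (288,232), the knob at (253,83) and the white arc unobstructed. I'll fit the arc's edges for the pivot.

```bash
cat > piv.py <<'E'
from h import *; import pickle,sys
from scipy.optimize import least_squares
s,d=pickle.load(open(sys.argv[1]+'.pkl','rb'))
h=cv2.cvtColor(d['frame'],cv2.COLOR_RGB2HSV)
m=((h[...,1]<40)&(h[...,2]>150)); m[:,380:]=0; m[:60]=0; m[:150,:180]=0; m[245:]=0
m=cv2.morphologyEx(m.astype(np.uint8),cv2.MORPH_CLOSE,np.ones((7,7)))
a,c,l=max(blobs(m,50),key=lambda b:b[0])
ct=max(cv2.findContours(l.astype(np.uint8),0,1)[0],key=len)[:,0]
q=wpix(d,s,ct,.020)[:,:2]; p0=np.array([.704,.0715])
r=np.linalg.norm(q-p0,axis=1)
def res(p):
    e=np.linalg.norm(q-p,axis=1); return np.minimum(abs(e-.163),abs(e-.213))
f=least_squares(res,p0,loss='soft_l1',f_scale=.001); print(a,'pivot',f.x.round(4),'rms',np.median(res(f.x)).round(5))
E
python3 piv.py w1
```

```text
5459 pivot [0.7024 0.0748] rms 0.00113
```

```bash
cat > arc.py <<'E'
# python3 arc.py off(m) angles(deg)... : tcp on grip's clockwise side at distance off from grip line
from cell import bot; from h import *; import sys
s=bot.read_state(); P=np.array([.703,.0735]); off=float(sys.argv[1]); z=float(sys.argv[2])
for a in map(float,sys.argv[3:]):
    t=np.radians(a); u=np.array([np.cos(t),np.sin(t)]); n=np.array([np.sin(t),-np.cos(t)])
    print(a,*goal(s,[*(P+.13*u+off*n),z],t))
E
python3 arc.py .036 .14 137.7; python3 arc.py .036 .056 137.7
```

```text
137.7 [-0.047  -0.0008 -0.002 ] [0.1294 0.0463 0.1195]
137.7 [-0.047  -0.0008 -0.002 ] [0.2134 0.0462 0.1195]
```

Call:
move_arm(
  moves=[
    [[-0.047,0,0],[0.03,0.046,0.1195],0],
    [[-0.047,0,0],[0.06,0.046,0.1195],0],
    [[-0.047,0,0],[0.09,0.046,0.1195],0],
    [[-0.047,0,0],[0.12,0.046,0.1195],0],
    [[-0.047,0,0],[0.15,0.046,0.1195],0],
    [[-0.047,0,0],[0.17,0.046,0.1195],0],
    [[-0.047,0,0],[0.19,0.046,0.1195],0],
    [[-0.047,0,0],[0.205,0.046,0.1195],0],
    [[-0.047,0,0],[0.2134,0.046,0.1195],0],
    [[-0.047,0,0],[0.2134,0.046,0.1195],0],
    [[-0.047,0,0],[0.2134,0.046,0.1195],0],
    [[-0.047,0,0],[0.2134,0.046,0.1195],0],
  ],
)

```text
clock: 2.87
tool_pos: [0.6321, 0.1874, 0.058]
tool_rot: [0.294, 1.569, 1.126]
contact_force: [0.0, -0.5, 0.3]
gripper_width: 0.0
```

```bash
python3 look.py w2; python3 arc.py .023 .056 137.7 140 143 146 149 152 155
```

```text
2.8667 [0.6321 0.1874 0.058 ] [ 0.03 -0.52  0.29] 8.656358089367476e-06
red 7757 [250.1 199.4] [0.6092 0.159  0.062 ] axis deg 138.55 [0.0062 0.0232]
yel 1167 [105.8  49.7] [0.6136 0.0534 0.045 ] axis deg 21.49000000000001 [0.0019 0.0167]
grn 63 [ 72.1 103.5] [0.6462 0.0594 0.049 ] axis deg 115.56 [0.0009 0.0044]
grn 708 [115.1 145.5] [0.644  0.0942 0.049 ] axis deg 77.73 [0.0027 0.0125]
grn 108 [125.  228.2] [0.6759 0.1279 0.049 ] axis deg 5.900000000000006 [0.0017 0.0044]
grn 31 [ 83.7 232. ] [0.7   0.111 0.049] axis deg 50.86 [0.0012 0.0021]
137.7 [-0.0002  0.0021 -0.0006] [ 0.0019  0.0008 -0.0137]
140.0 [-0.0403  0.0021 -0.0006] [ 0.0019  0.0017 -0.0189]
143.0 [-0.0927  0.0021 -0.0005] [ 0.0019  0.0024 -0.0258]
146.0 [-0.1451  0.0021 -0.0005] [ 0.0019  0.0028 -0.0327]
149.0 [-0.1974  0.0022 -0.0004] [ 0.0019  0.0028 -0.0396]
152.0 [-0.2498  0.0022 -0.0004] [ 0.0019  0.0025 -0.0465]
155.0 [-3.021e-01  2.200e-03 -3.000e-04] [ 0.0019  0.0018 -0.0534]
```

View pics/w2.png

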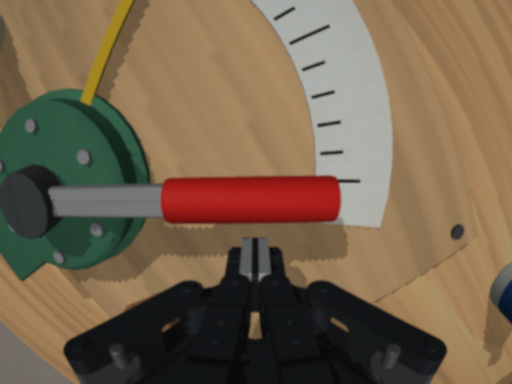

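The fingers stand parallel to the grip at its middle (255,240), with the grip at (250,199). The free travel comes first: the bite can't come before about 154°, so I'll stop short of that.

Call:
move_arm(
  moves=[
    [[0,0,0],[0.002,0.001,-0.005],0],
    [[0,0,0],[0.002,0.001,-0.01],0],
    [[0,0,0],[0.002,0.001,-0.0137],0],
    [[-0.02,0,0],[0.002,0.0013,-0.0163],0],
    [[-0.04,0,0],[0.002,0.0017,-0.0189],0],
    [[-0.066,0,0],[0.002,0.002,-0.0223],0],
    [[-0.093,0,0],[0.002,0.0024,-0.0258],0],
    [[-0.119,0,0],[0.002,0.0026,-0.0292],0],
    [[-0.145,0,0],[0.002,0.0028,-0.0327],0],
    [[-0.171,0,0],[0.002,0.0028,-0.0361],0],
    [[-0.197,0,0],[0.002,0.0028,-0.0396],0],
    [[-0.197,0,0],[0.002,0.0028,-0.0396],0],
    [[-0.197,0,0],[0.002,0.0028,-0.0396],0],
    [[-0.197,0,0],[0.002,0.0028,-0.0396],0],
  ],
)

```text
clock: 4.08
tool_pos: [0.6037, 0.1602, 0.0562]
tool_rot: [-0.134, 1.568, 0.895]
contact_force: [2.1, 0.5, 1.8]
gripper_width: -0.0002
```

```bash
python3 look.py w3; python3 arc.py .023 .056 149 151 153 155 157 159 161
```

```text
4.0833 [0.6037 0.1602 0.0562] [2.07 0.49 1.79] -0.0002491113903343059
red 7437 [248.  228.9] [0.5948 0.1395 0.062 ] axis deg 149.58 [0.0066 0.0231]
yel 1873 [139.7  64. ] [0.5998 0.0445 0.045 ] axis deg 21.680000000000007 [0.0019 0.0231]
grn 135 [ 72.7 127. ] [0.6487 0.0485 0.049 ] axis deg 126.23 [0.0016 0.0054]
grn 39 [ 90.8 140.8] [0.6435 0.0612 0.049 ] axis deg 160.65 [0.0013 0.0022]
grn 780 [117.4 174.4] [0.641  0.0842 0.049 ] axis deg 82.67 [0.0028 0.0112]
grn 72 [124.8 252.7] [0.6679 0.1221 0.049 ] axis deg 44.69999999999999 [0.0018 0.0027]
grn 101 [ 57.3 262.9] [0.7211 0.1043 0.049 ] axis deg 138.06 [0.0031 0.0049]
grn 46 [ 81.3 265.3] [0.7034 0.1145 0.049 ] axis deg 24.939999999999998 [0.0017 0.0033]
149.0 [-0.0005  0.0025  0.0002] [ 0.0001  0.0002 -0.0002]
151.0 [-0.0354  0.0025  0.0003] [ 0.0001  0.0009 -0.0048]
153.0 [-0.0703  0.0025  0.0003] [ 0.0001  0.0015 -0.0093]
155.0 [-0.1052  0.0025  0.0004] [ 0.0001  0.0019 -0.0139]
157.0 [-0.1401  0.0025  0.0004] [ 0.0001  0.0021 -0.0185]
159.0 [-0.175   0.0024  0.0005] [ 0.0001  0.0022 -0.0231]
161.0 [-0.2099  0.0024  0.0005] [ 0.0001  0.0021 -0.0277]
```

Call:
move_arm(
  moves=[
    [[-0.018,0,0],[0,0.0005,-0.0024],0],
    [[-0.035,0,0],[0,0.0009,-0.0048],0],
    [[-0.053,0,0],[0,0.0012,-0.007],0],
    [[-0.07,0,0],[0,0.0015,-0.0093],0],
    [[-0.07,0,0],[0,0.0015,-0.0093],0],
    [[-0.07,0,0],[0,0.0015,-0.0093],0],
  ],
)

```text
clock: 4.63
tool_pos: [0.5974, 0.1527, 0.0562]
tool_rot: [-0.08, 1.569, 1.019]
contact_force: [2.2, 1.3, 0.7]
gripper_width: 0.0
```

Call:
move_arm(
  moves=[
    [[-0.009,0,0],[0,0.0002,-0.0012],0],
    [[-0.018,0,0],[0,0.0004,-0.0024],0],
    [[-0.027,0,0],[0,0.0006,-0.0035],0],
    [[-0.035,0,0],[0,0.0007,-0.0046],0],
    [[-0.035,0,0],[0,0.0007,-0.0046],0],
    [[-0.035,0,0],[0,0.0007,-0.0046],0],
  ],
)

```text
clock: 5.13
tool_pos: [0.5945, 0.1487, 0.0561]
tool_rot: [-0.094, 1.569, 1.04]
contact_force: [3.2, 2.2, 1.2]
gripper_width: -0.0002
```

Call:
move_arm(
  moves=[
    [[-0.009,0,0],[0,0.0002,-0.0012],0],
    [[-0.018,0,0],[0,0.0004,-0.0024],0],
    [[-0.027,0,0],[0,0.0006,-0.0035],0],
    [[-0.035,0,0],[0,0.0007,-0.0046],0],
    [[-0.035,0,0],[0,0.0007,-0.0046],0],
    [[-0.035,0,0],[0,0.0007,-0.0046],0],
  ],
)

```text
clock: 5.63
tool_pos: [0.5918, 0.1447, 0.0561]
tool_rot: [0.03, 1.569, 1.199]
contact_force: [2.1, 1.8, 0.6]
gripper_width: -0.0002
```

Call:
move_arm(
  moves=[
    [[-0.009,0,0],[0,0.0002,-0.0012],0],
    [[-0.018,0,0],[0,0.0004,-0.0024],0],
    [[-0.027,0,0],[0,0.0006,-0.0035],0],
    [[-0.035,0,0],[0,0.0007,-0.0046],0],
    [[-0.035,0,0],[0,0.0007,-0.0046],0],
    [[-0.035,0,0],[0,0.0007,-0.0046],0],
  ],
)

```text
clock: 6.13
tool_pos: [0.5891, 0.1406, 0.0561]
tool_rot: [0.293, 1.57, 1.497]
contact_force: [2.9, 0.8, 0.0]
gripper_width: -0.0
```

Call:
move_arm(
  moves=[
    [[-0.009,0,0],[0,0.0002,-0.0012],0],
    [[-0.018,0,0],[0,0.0004,-0.0024],0],
    [[-0.027,0,0],[0,0.0006,-0.0035],0],
    [[-0.035,0,0],[0,0.0007,-0.0046],0],
    [[-0.035,0,0],[0,0.0007,-0.0046],0],
    [[-0.035,0,0],[0,0.0007,-0.0046],0],
  ],
)

```text
clock: 6.63
tool_pos: [0.5866, 0.1364, 0.0561]
tool_rot: [0.695, 1.57, 1.934]
contact_force: [2.0, 1.5, 1.3]
gripper_width: 0.0
```

```bash
cat > f.py <<'E'
from cell import bot; from h import *
s=bot.read_state(); M,o=pose(s); y=M[:,1]; P=np.array([.703,.0735])
f=s['contact_force']; print(s['clock'],'ty deg',np.degrees(np.arctan2(y[1],y[0])).round(2),'F tool y,z',(f@M[:,1]).round(2),(f@M[:,2]).round(2),'pos',o.round(4))
r=o[:2]-P; print('along lever',(r@y[:2]).round(4),'off',(r@M[:2,2]).round(4))
E
python3 f.py
```

```text
6.6333 ty deg 160.97 F tool y,z -1.38 2.06 pos [0.5866 0.1364 0.0561]
along lever 0.1306 off 0.0215
```

Call:
move_arm(
  moves=[
    [[-0.01,0,0],[0,0.0002,-0.0014],0],
    [[-0.02,0,0],[0,0.0004,-0.0028],0],
    [[-0.03,0,0],[0,0.0006,-0.0042],0],
    [[-0.042,0,0],[0,0.0007,-0.0055],0],
    [[-0.042,0,0],[0,0.0007,-0.0055],0],
    [[-0.042,0,0],[0,0.0007,-0.0055],0],
  ],
)

```text
clock: 7.13
tool_pos: [0.5838, 0.1312, 0.056]
tool_rot: [1.266, 1.57, 2.547]
contact_force: [2.2, 2.2, 0.5]
gripper_width: 0.0
```

Call:
move_arm(
  moves=[
    [[-0.01,0,0],[0,0.0002,-0.0014],0],
    [[-0.02,0,0],[0,0.0004,-0.0028],0],
    [[-0.03,0,0],[0,0.0006,-0.0042],0],
    [[-0.042,0,0],[0,0.0007,-0.0055],0],
    [[-0.042,0,0],[0,0.0007,-0.0055],0],
    [[-0.042,0,0],[0,0.0007,-0.0055],0],
  ],
)

```text
clock: 7.63
tool_pos: [0.5813, 0.1259, 0.0559]
tool_rot: [1.605, 1.569, 2.928]
contact_force: [2.1, 2.5, 1.5]
gripper_width: -0.0001
```

Call:
move_arm(
  moves=[
    [[-0.01,0,0],[0,0.0002,-0.0014],0],
    [[-0.02,0,0],[0,0.0004,-0.0028],0],
    [[-0.03,0,0],[0,0.0006,-0.0042],0],
    [[-0.042,0,0],[0,0.0007,-0.0055],0],
    [[-0.042,0,0],[0,0.0007,-0.0055],0],
    [[-0.042,0,0],[0,0.0007,-0.0055],0],
  ],
)

```text
clock: 8.13
tool_pos: [0.579, 0.1205, 0.0558]
tool_rot: [1.72, 1.569, 3.084]
contact_force: [1.5, 1.8, 0.5]
gripper_width: 0.0002
```

Call:
move_arm(
  moves=[
    [[-0.01,0,0],[0,0.0002,-0.0014],0],
    [[-0.02,0,0],[0,0.0004,-0.0028],0],
    [[-0.03,0,0],[0,0.0006,-0.0042],0],
    [[-0.042,0,0],[0,0.0007,-0.0055],0],
    [[-0.042,0,0],[0,0.0007,-0.0055],0],
    [[-0.042,0,0],[0,0.0007,-0.0055],0],
  ],
)

```text
clock: 8.63
tool_pos: [0.5773, 0.1155, 0.0558]
tool_rot: [1.406, 1.569, 2.812]
contact_force: [2.3, 4.4, 1.0]
gripper_width: 0.0001
```

```bash
python3 f.py
```

```text
8.6333 ty deg 170.59 F tool y,z -1.56 4.68 pos [0.5773 0.1155 0.0558]
along lever 0.1309 off 0.0209
```

Call:
move_arm(
  moves=[
    [[-0.008,0,0],[0,0.0002,-0.001],0],
    [[-0.016,0,0],[0,0.0003,-0.002],0],
    [[-0.016,0,0],[0,0.0003,-0.002],0],
    [[-0.016,0,0],[0,0.0003,-0.002],0],
  ],
)

```text
clock: 8.97
tool_pos: [0.5769, 0.1143, 0.0559]
tool_rot: [0.69, 1.569, 2.113]
contact_force: [2.0, 4.9, 0.4]
gripper_width: -0.0005
```

```bash
python3 f.py
```

```text
8.9667 ty deg 171.52 F tool y,z -1.29 5.19 pos [0.5769 0.1143 0.0559]
along lever 0.1308 off 0.0218
```

Call:
move_arm(
  moves=[
    [[-0.005,0,0],[0,0.0001,-0.0012],0],
    [[-0.01,0,0],[0,0.0002,-0.0024],0],
    [[-0.015,0,0],[0,0.0003,-0.0035],0],
    [[-0.015,0,0],[0,0.0003,-0.0035],0],
    [[-0.015,0,0],[0,0.0003,-0.0035],0],
  ],
)

```text
clock: 9.38
tool_pos: [0.5763, 0.1123, 0.0559]
tool_rot: [0.183, 1.567, 1.621]
contact_force: [3.0, 9.2, 0.7]
gripper_width: -0.0002
```

```bash
python3 f.py
```

```text
9.3833 ty deg 172.39 F tool y,z -1.79 9.52 pos [0.5763 0.1123 0.0559]
along lever 0.1307 off 0.0217
```

Call:
move_arm(
  moves=[
    [[-0.004,0,0],[0,0.0001,-0.0012],0],
    [[-0.008,0,0],[0,0.0002,-0.0024],0],
    [[-0.012,0,0],[0,0.0003,-0.0035],0],
    [[-0.012,0,0],[0,0.0003,-0.0035],0],
    [[-0.012,0,0],[0,0.0003,-0.0035],0],
    [[-0.012,0,0],[0,0.0003,-0.0035],0],
    [[-0.012,0,0],[0,0.0003,-0.0035],0],
  ],
)

```text
clock: 9.97
tool_pos: [0.5759, 0.1109, 0.056]
tool_rot: [-0.033, 1.563, 1.417]
contact_force: [2.4, 9.7, -1.0]
gripper_width: -0.0003
```

```bash
python3 f.py
```

```text
9.9667 ty deg 173.1 F tool y,z -1.21 9.87 pos [0.5759 0.1109 0.056 ]
along lever 0.1307 off 0.0219
```

Call:
move_arm(
  moves=[
    [[0,0,0],[0,0,-0.0023],0],
    [[0,0,0],[0,0,-0.0023],0],
    [[0,0,0],[0,0,-0.0023],0],
  ],
)

```text
clock: 10.22
tool_pos: [0.576, 0.1109, 0.056]
tool_rot: [-0.106, 1.559, 1.344]
contact_force: [1.9, 11.2, 0.4]
gripper_width: -0.0002
```

```bash
python3 f.py; python3 - <<'E'
from cell import bot
for i in range(3): bot.snapshot('wrist'); print(bot.read_state()['contact_force'].round(2))
E
```

```text
10.2167 ty deg 173.11 F tool y,z -0.58 11.36 pos [0.576  0.1109 0.056 ]
along lever 0.1306 off 0.0219
[ 2.08 10.44  0.61]
[ 1.1  10.3   0.66]
[ 1.62 11.14 -0.43]
```

Call:
move_arm(
  moves=[
    [[-0.003,0,0],[0,0,-0.003],0],
    [[-0.006,0,0],[0,0.0001,-0.0035],0],
    [[-0.006,0,0],[0,0.0001,-0.0036],0],
    [[-0.006,0,0],[0,0.0001,-0.0036],0],
    [[-0.006,0,0],[0,0.0001,-0.0036],0],
    [[-0.006,0,0],[0,0.0001,-0.0036],0],
    [[-0.006,0,0],[0,0.0001,-0.0036],0],
    [[-0.006,0,0],[0,0.0001,-0.0036],0],
  ],
)

```text
clock: 11.03
tool_pos: [0.5757, 0.11, 0.056]
tool_rot: [-0.141, 1.555, 1.316]
contact_force: [0.1, 11.4, 0.7]
gripper_width: 0.0001
```

```bash
python3 f.py; python3 - <<'E'
from cell import bot
for i in range(4): bot.snapshot('wrist'); print(bot.read_state()['contact_force'].round(2))
E
python3 f.py
```

```text
11.0333 ty deg 173.47 F tool y,z 1.22 11.37 pos [0.5757 0.11   0.056 ]
along lever 0.1306 off 0.0218
[ 1.83 12.56  0.14]
[ 1.22 12.12  0.29]
[ 2.19 11.95  0.34]
[ 1.96 11.91  1.24]
11.2333 ty deg 173.47 F tool y,z -0.6 12.07 pos [0.5757 0.11   0.056 ]
along lever 0.1306 off 0.0218
```

Call:
move_arm(
  moves=[
    [[-0.002,0,0],[0,0,-0.0032],0],
    [[-0.002,0,0],[0,0,-0.0032],0],
    [[-0.002,0,0],[0,0,-0.0032],0],
    [[-0.002,0,0],[0,0,-0.0032],0],
    [[-0.002,0,0],[0,0,-0.0032],0],
    [[-0.002,0,0],[0,0,-0.0032],0],
    [[-0.002,0,0],[0,0,-0.0032],0],
    [[-0.002,0,0],[0,0,-0.0032],0],
    [[-0.002,0,0],[0,0,-0.0032],0],
    [[-0.002,0,0],[0,0,-0.0032],0],
  ],
)

```text
clock: 12.07
tool_pos: [0.5757, 0.1097, 0.0561]
tool_rot: [-0.161, 1.55, 1.298]
contact_force: [1.8, 12.4, -0.0]
gripper_width: -0.0001
```

```bash
python3 f.py; python3 - <<'E'
from cell import bot
for i in range(4): bot.snapshot('wrist'); print(bot.read_state()['contact_force'].round(2))
E
python3 f.py
```

```text
12.0667 ty deg 173.6 F tool y,z -0.46 12.48 pos [0.5757 0.1097 0.0561]
along lever 0.1306 off 0.0218
[ 1.98 13.05  1.17]
[ 1.85 12.75  0.43]
[ 0.95 12.19  0.88]
[ 2.08 13.38  0.9 ]
12.2667 ty deg 173.6 F tool y,z -0.58 13.54 pos [0.5757 0.1097 0.0561]
along lever 0.1306 off 0.0218
```

13 N was held for about a second. I'll let go by backing straight off the grip, then rise to look.

Call:
move_arm(
  moves=[
    [[0,0,0],[0,0,0.01],0],
    [[0,0,0],[0,0,0.02],0],
    [[0,0,0],[0,0,0.03],0],
    [[0,0,0],[0,0,0.035],0],
    [[0,0,0],[-0.03,0,0.035],0],
    [[0,0,0],[-0.06,0,0.035],0],
    [[0,0,0],[-0.1,0,0.03],0],
    [[0,0,0],[-0.14,-0.02,0],0],
    [[0,0,0],[-0.17,-0.035,-0.03],0],
    [[0,0,0],[-0.2,-0.035,-0.04],0],
    [[0,0,0],[-0.2,-0.035,-0.04],0],
    [[0,0,0],[-0.2,-0.035,-0.04],0],
    [[0,0,0],[-0.2,-0.035,-0.04],0],
    [[0,0,0],[-0.2,-0.035,-0.04],0],
  ],
)

```text
clock: 13.43
tool_pos: [0.6041, 0.0625, 0.2537]
tool_rot: [-0.008, 1.552, 1.452]
contact_force: [-0.5, 0.5, -0.1]
gripper_width: 0.0002
```

```bash
python3 look.py w4
```

```text
13.4333 [0.6041 0.0625 0.2537] [-0.48  0.53 -0.1 ] 0.0002473026851281595
red 1075 [278.6 190.4] [0.5796 0.0921 0.062 ] axis deg 172.6 [0.0056 0.0223]
yel 642 [281.2 125.3] [0.5687 0.0202 0.045 ] axis deg 21.27000000000001 [0.0028 0.0477]
yel 164 [453.4 372. ] [0.1827 0.6068 0.045 ] axis deg 4.110000000000014 [0.0072 0.0393]
```

View pics/w4.png

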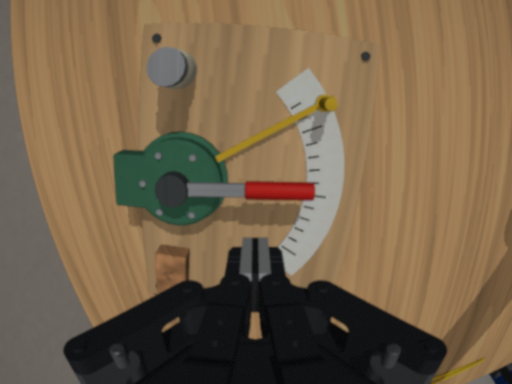

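The brake stayed on: the grip is at (279,190), level at about 172.5°. The knob is at (330,103), about 28° further on. I'll measure the knob and lever bearings.

```bash
cat > meas.py <<'E'
from h import *; import pickle,sys
s,d=pickle.load(open(sys.argv[1]+'.pkl','rb')); P=np.array([.703,.0735]); m=masks(d)
b=max(blobs(m['yel']*(np.arange(384)<300)[:,None],30),key=lambda b:b[0])[2]
# knob: thick part by opening; strip: rest
kn=cv2.morphologyEx(b.astype(np.uint8),cv2.MORPH_OPEN,cv2.getStructuringElement(2,(9,9)))
k=np.argwhere(kn)[:,::-1].mean(0)
st=b&(cv2.dilate(kn,np.ones((9,9)))==0)
def line(mask,z):
    q=wpix(d,s,np.argwhere(mask)[:,::-1],z)[:,:2]; c=q.mean(0); v=np.linalg.eigh(np.cov(q.T))[1][:,1]
    if v@(c-P)<0: v=-v
    n=np.array([-v[1],v[0]]); return c.round(4),np.degrees(np.arctan2(v[1],v[0]))%360,'line miss of P mm',((P-c)@n*1e3).round(2)
print('knobpx',k,'top z.06',wpix(d,s,k,.06)[0].round(4),'z.043',wpix(d,s,k,.043)[0].round(4))
print('strip',line(st,.026)); print('lever',line(max(blobs(m['red'],30),key=lambda b:b[0])[2],.066))
E
python3 meas.py w4; python3 meas.py w1; python3 arc.py 0 .1 172 >/dev/null; python3 - <<'E'
from h import *; import pickle
s,d=pickle.load(open('w4.pkl','rb')); cv2.imwrite('pics/c.png',cv2.resize(d['frame'][80:215,140:350],(800,514),interpolation=2)[:,:,::-1])
E
```

```text
knobpx [329.6036036  103.61261261] top z.06 [ 0.5142 -0.0012  0.06  ] z.043 [ 5.1e-01 -1.0e-04  4.3e-02]
strip (array([0.585 , 0.0286]), np.float64(202.217705681081), 'line miss of P mm', np.float64(3.06))
lever (array([0.5796, 0.0907]), np.float64(172.59666876629524), 'line miss of P mm', np.float64(1.16))
knobpx [252.16783217  84.44055944] top z.06 [0.5132 0.0009 0.06  ] z.043 [5.127e-01 3.000e-04 4.300e-02]
strip (array([0.5872, 0.0298]), np.float64(201.68932145705793), 'line miss of P mm', np.float64(2.21))
lever (array([0.6067, 0.1581]), np.float64(135.69971931095256), 'line miss of P mm', np.float64(-6.73))
```

View pics/c.png

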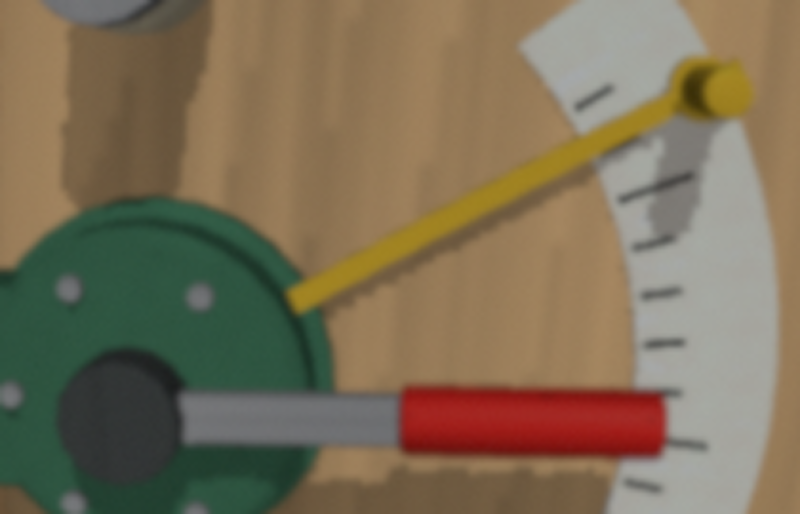

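```bash
python3 - <<'E'
from cell import bot; from h import *
s=bot.read_state()
for z in(.13,.045): print(goal(s,[.5135,-.0010,z],np.radians(112)))
E
```

```text
(array([ 1.0758,  0.0171, -0.0102]), array([ 0.1222,  0.083 , -0.0756]))
(array([ 1.0758,  0.0171, -0.0102]), array([ 0.2072,  0.083 , -0.0772]))
```

Call:
move_arm(
  moves=[
    [[1.076,0.017,-0.01],[0.03,0.083,-0.0756],0.045],
    [[1.076,0.017,-0.01],[0.05,0.083,-0.0756],0.045],
    [[1.076,0.017,-0.01],[0.07,0.083,-0.0756],0.045],
    [[1.076,0.017,-0.01],[0.09,0.083,-0.0756],0.045],
    [[1.076,0.017,-0.01],[0.1,0.083,-0.0756],0.045],
    [[1.076,0.017,-0.01],[0.122,0.083,-0.0756],0.045],
    [[1.076,0.017,-0.01],[0.122,0.083,-0.0756],0.045],
    [[1.076,0.017,-0.01],[0.122,0.083,-0.0756],0.045],
    [[1.076,0.017,-0.01],[0.122,0.083,-0.0756],0.045],
    [[1.076,0.017,-0.01],[0.122,0.083,-0.0756],0.045],
    [[1.076,0.017,-0.01],[0.122,0.083,-0.0756],0.045],
    [[1.076,0.017,-0.01],[0.122,0.083,-0.0756],0.045],
    [[1.076,0.017,-0.01],[0.122,0.083,-0.0756],0.045],
  ],
)

```text
clock: 14.57
tool_pos: [0.5133, -0.0009, 0.13]
tool_rot: [2.649, 1.57, 3.035]
contact_force: [0.2, 0.1, -0.2]
gripper_width: 0.0451
```

```bash
python3 look.py w5; python3 meas.py w5;  python3 - <<'E'
from cell import bot; from h import *
s=bot.read_state()
print(goal(s,[.5135,-.0010,.045],np.radians(112)))
E
```

```text
14.5667 [ 0.5133 -0.0009  0.13  ] [ 0.2   0.12 -0.21] 0.04506771505639211
red 69 [348.2 282.3] [0.5431 0.0963 0.062 ] axis deg 69.83 [0.0013 0.005 ]
red 83 [299.5 327.9] [0.6044 0.0802 0.062 ] axis deg 3.3799999999999955 [0.002  0.0048]
yel 1191 [255.4 239.7] [0.5413 0.0109 0.045 ] axis deg 22.27000000000001 [0.0029 0.0426]
grn 262 [253.5 332.5] [0.6369 0.0477 0.049 ] axis deg 112.95 [0.0036 0.0129]
knobpx [254.28125    201.67083333] top z.06 [ 0.5059 -0.0044  0.06  ] z.043 [ 0.5117 -0.0021  0.043 ]
strip (array([0.5702, 0.0233]), np.float64(200.10783188665934), 'line miss of P mm', np.float64(-2.92))
lever (array([0.6011, 0.0779]), np.float64(183.38207392879653), 'line miss of P mm', np.float64(8.94))
(array([ 0.0013, -0.0003, -0.0002]), array([ 0.0851, -0.0001,  0.0002]))
```

View pics/w5.png

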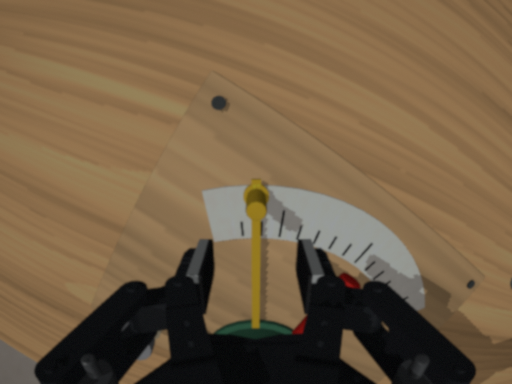

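The knob top is at (256,213), centred between the fingers, with the strip running straight in. I'll descend and grip gently.

Call:
move_arm(
  moves=[
    [[0,0,0],[0.03,0,0],0.045],
    [[0,0,0],[0.05,0,0],0.045],
    [[0,0,0],[0.065,0,0],0.045],
    [[0,0,0],[0.078,0,0],0.045],
    [[0,0,0],[0.085,0,0],0.045],
    [[0,0,0],[0.085,0,0],0.03],
    [[0,0,0],[0.085,0,0],0.022],
    [[0,0,0],[0.085,0,0],0.01],
    [[0,0,0],[0.085,0,0],0.01],
    [[0,0,0],[0.085,0,0],0.01],
    [[0,0,0],[0.085,0,0],0.01],
  ],
  squeeze=20,
)

```text
clock: 15.53
tool_pos: [0.5139, -0.0009, 0.0459]
tool_rot: [-0.133, 1.569, 0.252]
contact_force: [0.2, -0.3, 2.4]
gripper_width: 0.015
```

```bash
python3 - <<'E'
from cell import bot; from h import *
s=bot.read_state(); M,o=pose(s); P=np.array([.703,.075])
r=o[:2]-P; print(s['contact_force'],s['gripper_width'],np.hypot(*r),np.degrees(np.arctan2(*r[::-1]))%360)
a0=np.degrees(np.arctan2(*r[::-1]))%360; R0=np.hypot(*r)
for a in np.linspace(a0,172.7,13)[1:]:
    t=np.radians(a); print(round(a,1),*goal(s,[P[0]+R0*np.cos(t),P[1]+R0*np.sin(t),o[2]],t-np.pi/2))
E
```

```text
[ 0.23403596 -0.30191801  2.41398573] 0.015035498743420719 0.20374944261150651 201.8572130761612
199.4 [0.0464 0.0013 0.0001] [-0.      0.0086  0.0002]
197.0 [0.0888 0.0013 0.0001] [-0.      0.0173  0.0008]
194.6 [1.312e-01 1.300e-03 1.000e-04] [-0.      0.0258  0.0018]
192.1 [1.736e-01 1.300e-03 1.000e-04] [-0.      0.0344  0.0031]
189.7 [0.216  0.0013 0.    ] [-0.      0.0429  0.0047]
187.3 [0.2584 0.0013 0.    ] [-0.      0.0513  0.0068]
184.8 [ 0.3009  0.0013 -0.    ] [0.     0.0596 0.0092]
182.4 [ 3.433e-01  1.300e-03 -1.000e-04] [0.     0.0678 0.0119]
180.0 [ 3.857e-01  1.300e-03 -1.000e-04] [0.     0.0758 0.015 ]
177.6 [ 4.281e-01  1.300e-03 -1.000e-04] [0.     0.0838 0.0184]
175.1 [ 4.705e-01  1.300e-03 -1.000e-04] [0.     0.0915 0.0221]
172.7 [ 5.129e-01  1.300e-03 -2.000e-04] [0.     0.0992 0.0262]
```

Call:
move_arm(
  moves=[
    [[0.046,0,0],[0,0.0086,0.0002],0.01],
    [[0.089,0,0],[0,0.0173,0.0008],0.01],
    [[0.131,0,0],[0,0.0258,0.0018],0.01],
    [[0.174,0,0],[0,0.0344,0.0031],0.01],
    [[0.216,0,0],[0,0.0429,0.0047],0.01],
    [[0.258,0,0],[0,0.0513,0.0068],0.01],
    [[0.301,0,0],[0,0.0596,0.0092],0.01],
    [[0.343,0,0],[0,0.0678,0.0119],0.01],
    [[0.386,0,0],[0,0.0758,0.015],0.01],
    [[0.428,0,0],[0,0.0838,0.0184],0.01],
    [[0.471,0,0],[0,0.0915,0.0221],0.01],
    [[0.513,0,0],[0,0.0992,0.0262],0.01],
    [[0.513,0,0],[0,0.0992,0.0262],0.01],
    [[0.513,0,0],[0,0.0992,0.0262],0.01],
    [[0.513,0,0],[0,0.0992,0.0262],0.01],
  ],
)

```text
clock: 16.78
tool_pos: [0.5002, 0.1008, 0.0459]
tool_rot: [1.302, 1.57, 1.175]
contact_force: [-5.0, 2.1, 2.0]
gripper_width: 0.0151
```

```bash
python3 look.py w6; python3 f.py
```

```text
16.7833 [0.5002 0.1008 0.0459] [-4.99  2.12  1.97] 0.015081868327787106
yel 326 [254.3 229.1] [0.4813 0.1026 0.045 ] axis deg 92.42 [0.0028 0.0039]
yel 967 [255.3 287.5] [0.5167 0.0986 0.045 ] axis deg 173.14 [0.0032 0.0128]
16.8333 ty deg 82.73 F tool y,z 1.48 -3.96 pos [0.5002 0.1007 0.0459]
along lever -0.0002 off -0.2044
```

View pics/w6.png

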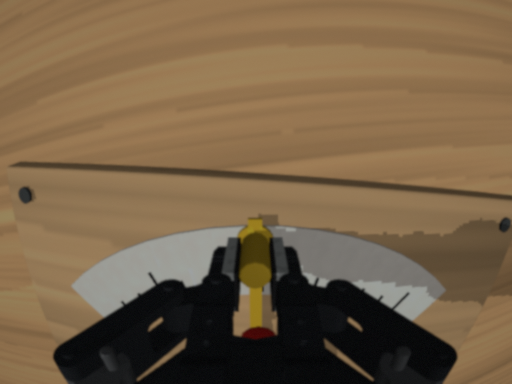

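Still gripped, the pointer at (256,290) runs under the red grip end at (258,333). I'll release, rise in the lever's own plane and measure.

Call:
move_arm(
  moves=[
    [[0,0,0],[0,0,0],0.02],
    [[0,0,0],[0,0,0],0.03],
    [[0,0,0],[0,0,0],0.045],
    [[0,0,0],[0,0,0],0.045],
    [[0,0,0],[-0.02,0,0],0.045],
    [[0,0,0],[-0.05,0,0],0.045],
    [[0,0,0],[-0.09,0,0],0.045],
    [[0,0,0],[-0.13,0,0.02],0.045],
    [[0,0,0],[-0.17,0,0.04],0.045],
    [[0,0,0],[-0.2,0,0.07],0.045],
    [[0,0,0],[-0.2,0,0.07],0.045],
    [[0,0,0],[-0.2,0,0.07],0.045],
    [[0,0,0],[-0.2,0,0.07],0.045],
    [[0,0,0],[-0.2,0,0.07],0.045],
  ],
)

```text
clock: 18.0
tool_pos: [0.5684, 0.0916, 0.2442]
tool_rot: [-2.934, 1.568, -3.06]
contact_force: [-0.6, -0.9, -0.8]
gripper_width: 0.0452
```

```bash
python3 look.py w7; python3 meas.py w7; python3 - <<'E'
from h import *; import pickle
s,d=pickle.load(open('w7.pkl','rb')); cv2.imwrite('pics/d.png',cv2.resize(d['frame'][120:320,155:355],(600,600),interpolation=2)[:,:,::-1])
E
```

```text
18.0 [0.5684 0.0916 0.2442] [-0.55 -0.93 -0.8 ] 0.04518090053453773
red 1190 [257.1 181.7] [0.5778 0.0924 0.062 ] axis deg 172.31 [0.0054 0.0231]
yel 307 [255.5 115.5] [0.5069 0.0998 0.045 ] axis deg 173.71 [0.0032 0.0146]
grn 34 [239.9 232.5] [0.6428 0.0632 0.049 ] axis deg 104.37 [0.0024 0.0051]
grn 153 [282.4 239.5] [0.6591 0.1139 0.049 ] axis deg 39.56999999999999 [0.0033 0.0165]
knobpx [255.36046512 107.59302326] top z.06 [0.4977 0.1008 0.06  ] z.043 [0.4982 0.1007 0.043 ]
strip (array([0.5285, 0.0974]), np.float64(173.57112367539065), 'line miss of P mm', np.float64(2.76))
lever (array([0.5771, 0.0925]), np.float64(172.31353464944377), 'line miss of P mm', np.float64(0.5))
```

View pics/d.png

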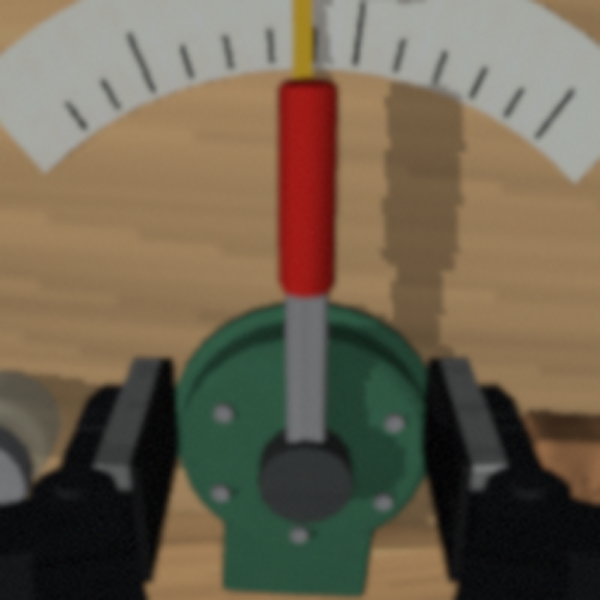

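```bash
cat > al.py <<'E'
from h import *; import pickle,sys
s,d=pickle.load(open(sys.argv[1]+'.pkl','rb')); F=d['frame'].astype(float); m=masks(d); M,o=pose(s)
h=cv2.cvtColor(d['frame'],cv2.COLOR_RGB2HSV).astype(int)
def edges(sig,row,c0,w):   # subpixel centre between the two strongest gradients either side of c0
    g=np.gradient(cv2.GaussianBlur(sig,(3,3),0)[row]); a=np.arange(len(g)); L=slice(c0-w,c0); Rr=slice(c0,c0+w+1)
    f=lambda sl:(a[sl]*np.abs(g[sl])**3).sum()/(np.abs(g[sl])**3).sum()
    return (f(L)+f(Rr))/2,f(Rr)-f(L)
red=F[...,0]-F[...,1]; yel=F[...,1]-F[...,2]; grn=F[...,1]-F[...,0]
def part(name,sig,rows,c0,w,z):
    e=np.array([(edges(sig,r,c0,w)) for r in rows]); q=wpix(d,s,np.c_[e[:,0],rows],z)[:,:2]
    ax=-M[:2,2]; lat=M[:2,1]; P=np.array([.703,.075])
    a=(q-P)@ax; b=(q-P)@lat; print(name,'col',e[:,0].mean().round(2),'width px',e[:,1].mean().round(1),'radius',a.mean().round(4),'lateral mm',(b*1e3).mean().round(2),'+-',(b*1e3).std().round(2),'slope mrad',(np.polyfit(a,b,1)[0]*1e3).round(1)); return a,b
k=int(sys.argv[2]) if len(sys.argv)>2 else 257
part('strip',yel,range(128,144),k-1,7,.026)
ga,gb=part('grip',red,range(152,212),k,13,.062)
sa,sb=part('shaft',grn,range(228,260),k,10,.062)
part('knob',yel,range(104,111),k-1,12,.06)
p=np.polyfit(np.r_[ga,sa],np.r_[gb,sb],1); print('lever fit slope mrad',p[0]*1e3,'at r=0,.180,.205 mm',np.polyval(p,[0,.18,.205])*1e3)
E
python3 al.py w7
```

```text
strip col 255.59 width px 6.2 radius 0.1728 lateral mm -0.14 +- 0.12 slope mrad 12.1
grip col 256.64 width px 17.5 radius 0.1263 lateral mm 0.95 +- 0.18 slope mrad 8.3
shaft col 256.65 width px 14.3 radius 0.0498 lateral mm 1.1 +- 0.07 slope mrad -1.0
knob col 255.0 width px 16.7 radius 0.2076 lateral mm -0.81 +- 0.04 slope mrad -5.5
lever fit slope mrad -0.23059774872476949 at r=0,.180,.205 mm [1.02641582 0.98490823 0.97914328]
```

The strip lies 1.2–1.8 mm (about 0.4°) counter-clockwise of the lever's line. I'll re-grip the knob about 1.5 mm further clockwise.

```bash
python3 - <<'E'
from cell import bot; from h import *
s=bot.read_state(); print(goal(s,[.5004,.1023,.0459],np.radians(82.7)))
E
```

```text
(array([ 0.0007, -0.0027,  0.0007]), array([ 0.1986,  0.0022, -0.0682]))
```

Call:
move_arm(
  moves=[
    [[0,-0.003,0],[0.03,0.0022,-0.03],0.045],
    [[0,-0.003,0],[0.06,0.0022,-0.06],0.045],
    [[0,-0.003,0],[0.09,0.0022,-0.0682],0.045],
    [[0,-0.003,0],[0.12,0.0022,-0.0682],0.045],
    [[0,-0.003,0],[0.15,0.0022,-0.0682],0.045],
    [[0,-0.003,0],[0.17,0.0022,-0.0682],0.045],
    [[0,-0.003,0],[0.185,0.0022,-0.0682],0.045],
    [[0,-0.003,0],[0.1986,0.0022,-0.0682],0.045],
    [[0,-0.003,0],[0.1986,0.0022,-0.0682],0.045],
    [[0,-0.003,0],[0.1986,0.0022,-0.0682],0.03],
    [[0,-0.003,0],[0.1986,0.0022,-0.0682],0.02],
    [[0,-0.003,0],[0.1986,0.0022,-0.0682],0.01],
    [[0,-0.003,0],[0.1986,0.0022,-0.0682],0.01],
    [[0,-0.003,0],[0.1986,0.0022,-0.0682],0.01],
    [[0,-0.003,0],[0.1986,0.0022,-0.0682],0.01],
    [[0,-0.003,0],[0.1986,0.0022,-0.0682],0.01],
  ],
)

```text
clock: 19.38
tool_pos: [0.5006, 0.1025, 0.0467]
tool_rot: [-0.195, 1.57, -0.321]
contact_force: [-3.1, 0.2, 5.8]
gripper_width: 0.0151
```

Call:
move_arm(
  moves=[
    [[0,0,0],[0,0,0],0.02],
    [[0,0,0],[0,0,0],0.03],
    [[0,0,0],[0,0,0],0.045],
    [[0,0,0],[0,0,0],0.045],
    [[0,0,0],[-0.02,0,0],0.045],
    [[0,0,0],[-0.05,0,0],0.045],
    [[0,0,0],[-0.09,0,0],0.045],
    [[0,0,0],[-0.13,0,0.02],0.045],
    [[0,0,0],[-0.17,0,0.04],0.045],
    [[0,0,0],[-0.2,0,0.07],0.045],
    [[0,0,0],[-0.2,0,0.07],0.045],
    [[0,0,0],[-0.2,0,0.07],0.045],
    [[0,0,0],[-0.2,0,0.07],0.045],
    [[0,0,0],[-0.2,0,0.07],0.045],
  ],
)

```text
clock: 20.55
tool_pos: [0.5686, 0.0936, 0.245]
tool_rot: [-2.572, 1.568, -2.699]
contact_force: [-0.8, -0.2, -0.4]
gripper_width: 0.0453
```

```bash
python3 look.py w8; python3 al.py w8 256; python3 - <<'E'
from h import *; import pickle
s,d=pickle.load(open('w8.pkl','rb')); cv2.imwrite('pics/e.png',cv2.resize(d['frame'][80:300,155:355],(545,600),interpolation=2)[:,:,::-1])
E
```

```text
20.55 [0.5686 0.0936 0.245 ] [-0.77 -0.19 -0.44] 0.04527331381581223
red 1207 [255.3 181.3] [0.5776 0.0924 0.062 ] axis deg 172.16 [0.0055 0.023 ]
yel 283 [255.3 114.3] [0.5059 0.1015 0.045 ] axis deg 172.09 [0.0032 0.014 ]
grn 171 [279.9 238.3] [0.6577 0.1129 0.049 ] axis deg 44.58000000000001 [0.0034 0.0146]
strip col 255.27 width px 5.8 radius 0.1726 lateral mm 1.42 +- 0.02 slope mrad 0.4
grip col 254.9 width px 17.4 radius 0.126 lateral mm 1.0 +- 0.15 slope mrad 6.9
shaft col 255.07 width px 14.2 radius 0.0493 lateral mm 1.18 +- 0.07 slope mrad 4.5
knob col 254.95 width px 16.7 radius 0.2075 lateral mm 1.1 +- 0.03 slope mrad 4.5
lever fit slope mrad -0.6117213277482945 at r=0,.180,.205 mm [1.12257063 1.01246079 0.99716776]
```

View pics/e.png

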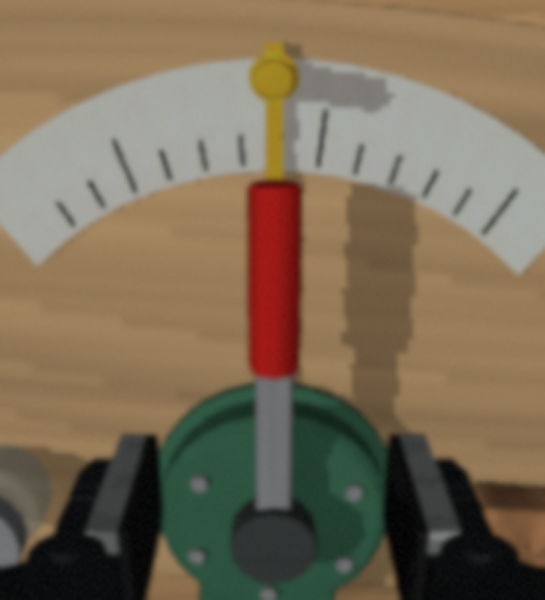

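The pointer now lies in line under the lever: knob, strip, grip and hub are all at crop columns 273–275, which agrees to 0.4 mm or better. The arm is clear of everything, so I'll hand in.

```bash
python3 -c "
from cell import bot
s=bot.read_state();print(s['clock'],s['contact_force'].round(2));print(bot.sign_off())"
```

```text
20.6 [-0.22 -0.09  0.55]
the job is handed in; nothing more can be done
None
```

The brake is on, the pointer is in line under the lever, and I handed the job in at 20.6 s of robot time.

- **Press:** I pushed the lever round with the closed fingers at mid grip. It firmed up at about 170° (world bearing). I held it for about 1 s at 12–13.5 N and then backed straight off. The highest force I read was 13.5 N, but forces were only read between moves, not continuously.
- **After letting go:** the lever stayed at about 172°, and it was still there in the last picture.
- **Pointer:** I turned it clockwise by the knob. The first check showed it about 0.4° (1.2–1.8 mm) short of the lever's line, so I gripped the knob again and corrected it.
- **Last check:** the strip sits 0.4 mm and the knob 0.1 mm from the lever's fitted line, or about 0.1°. Over its short length the grip's own line differs from the whole lever's fit by a few mrad, which is about the limit of this measurement.
- **Other things:** the other things on the bench were not touched, and the arm was clear of everything at hand-in.

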